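Take a hanging cutter case off its hooked peg and stand it in the job rack

ROBOT

A 6-joint arm with a two-finger parallel gripper is mounted at the origin on the work surface. World frame = base frame: x ahead of the robot, y to its left, z up, the work surface at z = 0. Lengths are in m, angles in rad, forces in N, time in s.
With the tool pointing down it reaches from about 0.3 to 0.75 m from the base axis. Payload 8.5 kg.
Tool frame: the origin (TCP) lies between the finger pads; the fingertips stand 22 mm ahead of it and the grasp point (between the pads) lies 3 mm ahead of it; x points along the fingers, y is the direction in which the jaws open and shut, and the axes are right-handed (so a half turn about x gives the same grasp; the last joint's range is limited). The gripper opens to 85 mm and grips with 20 to 120 N. Pads are 22 mm wide; open, the fingers measure 114 mm over their backs; the gripper's body (76 mm by 85 mm) begins 54 mm behind the grasp point. The pads swing forward as they close: fully open they stand 13 mm farther back than shut.
Start: joints at [-1.418, 0.381, 1.297, -0, 1.464, -0.215], TCP at [0.198, -0.513, 0.253] pointing down, gripper open.
Joint ranges: [-3.11, 3.11], [-0.89, 2.33], [0.22, 2.48], [-1.42, 4.56], [0.17, 2.85], [-2.88, 2.88]. Speed limits (rad/s): [2.39, 2.39, 3.14, 3.14, 3.14, 3.14].

INTERFACE

Orientations are given as a 3x3 rotation matrix whose columns are the frame's x, y, z axes.
In Python, from plant import bot, camera, models gives the robot as it stands. The module is installed in compiled form; this text tells all that it offers.
- The arm moves only by the tool jog_arm, never from a script. Its argument "deltas" is a list that holds one entry, the list of rows, each a list of 5 numbers: the shift along the tool's x, y, z in mm, then the turn about the tool's x in degrees, then the gripper's target within -1 to 1 (fully open at 1, half-way at 0, shut at -1). A call has 1 to 20 rows; each row is the pose to reach, as a shift and turn from the pose commanded when the call began, along the tool's axes at that moment; what a row does not reach only later rows make up. A row lasts 1/8 s, in which the tool goes at most 62.5 mm and 10.7 degrees, less where a joint would pass 70% of its speed; a pose out of reach is approached as far as the arm can. A call with a gripper value outside its range is refused whole. The fingers move at their own pace and stop on an object; "force" is the grip in N (left out, the last holds). Time passes only in rows, so rows that repeat a pose let the fingers close. It gives the time, the measured TCP pose, the force and the opening at its end, in the units of the state.
- bot.get_state(): the state, without advancing time (a new reading comes with each control period).
- camera(name): name is "scene" or "top" or "wrist"; returns a dict with "color" (480x640x3 uint8, red, green, blue), "fx", "fy", "cx", "cy" (pixels), "origin" and "orientation" of the camera in the world; the wrist camera has in their place "T_tool_cam" (4x4, takes a point from camera to tool coordinates, whose origin is the TCP and whose axes are the tool frame's). Camera axes: x right, y up, looking along -z (the intrinsics and any distortion apply to the point x, -y, -z); pixel columns grow to the right and rows downward; lengths in m; the calibration is good to about 2 mm. A picture is of the moment at which its call begins: read the wrist's pose just before it. There is no depth.
- bot.close_job(): hands the job in, once; it reports no verdict.
Trained networks look in a picture, given as the dict that the camera call returned (one of the last four; its "shot" number tells which), for a name from the list of things; names that differ only in an ending like _2 or _b are one class to them, and where a whole thing is asked for, a point or a joint stands for the part that bears it (a point fixed in the world has none). Each returns a list of dicts, best first, with "confidence" (0 to 1); they miss things now and then, are a little off and sometimes report something else, mostly with a low value. They report only what shows in the picture. A call takes as long as a camera call. They do not tell look-alikes from the thing itself.
- models.find_in(label, picture): "position" ([column, row] in pixels, amid what is visible of it).
- models.trace(label, picture): "region" (480x640 bool, what is visible of it) and "position" ([column, row] in pixels, amid what is visible of it).
The state is a dict: "time": time; "joint_positions": joint angles; "qvel": joint speeds; "effort": joint torques, N m; "tool_pos": TCP position; "tcp_rot": TCP orientation; "contact_force": force on the tool from outside, world axes, zero at the start; "torque": the same for the moment, N m; "width": finger opening in m.
Only numpy, scipy, OpenCV 4.12 (cv2) and the standard library are available. Lean on these libraries where they do the work, as an engineer would, in place of code of your own. Each camera call takes 0.05 s, during which the arm holds its last target.

TASK

Take the plastic cutter case off the display stand's peg: lift its hanging end so that the hole clears the upturned tip of the peg, and slide it off without straining the stand or the peg. Then stand the case upright in the slot of the wooden job rack, lowering it gently to the bottom of the slot, and let go; leave the oil bottle and the steel angle block where they are.

Things in the scene. Friction and masses are not known exactly. Their poses are not given: they have to be found in the camera images.
- pack: Grey rigid plastic hang case with an end mill, 70 to 125 g, 44 wide (y), 108 tall (z), hanging upright. Origin: centre of its underside. Lower 75: a box 16 thick (x). Above it a header 5 thick, centred, with a rectangular hole 12 wide, from 82.5 to 100 above the underside. The flat sides (y = +-22) run straight over the full height and can be gripped with the peg between the fingers. All mm.
- hole (a point): Centre of the header's hole (12 mm wide, 17.5 mm high), 91.25 mm above the underside of the case, on its middle plane.
- stand: One-peg steel display stand, fixed. Origin: centre of the underside of its base plate (130 by 100 by 8 mm); z up, x = horizontal heading of the peg. The case starts straight above the origin, square to the peg. A post 24 mm wide (y), 8 mm thick stands at x = -40 mm, 163 mm high. Stand and peg are rigid; a push of more than 15 N on them counts as straining.
- peg_root (a point): Where the case hangs: on the axis of the round 6 mm peg, 150 mm up, stand's axes. The peg is level to x = 3 mm, then bends up by 1 to 19 degrees (varies, not measured), runs straight 52 mm, then turns up almost square: tip top 15 mm above the peg's underside, tip's outer side 57 mm past the bend. So the hole passes with only 1 to 2.5 mm to spare, its lower edge close under the peg.
- rack: Wooden job rack, a block 100 (x) by 110 (y) by 40 mm high, fixed to the bench; origin: centre of its underside, z up. It has one slot, 24 mm (x) by 54 mm (y), 30 mm deep, its floor 10 mm above the bench, centred at x = -15 mm, y = 0. A row of four end mill shanks sticks up 22 mm from its top at x = 36 mm.
- slot (a point): Centre of the slot's mouth, level with the rack's top, 40 mm above the bench; the rack's axes.
- oil: White oil bottle with a red cap, diameter 42 mm, 125 mm tall, loose bystander. Origin: centre of its underside.
- angle_block: Steel angle block, L-shaped, 60 by 50 by 57 mm, loose bystander. Origin: centre of its underside.
Mind the look-alikes: they are no part of the job. Leave any turquoise or white look-alike of the stand alone. What is shaped like the pack but yellow is not meant.

How it is judged:
By the outcome, as a careful person would: the job done as asked, in the order asked, and still so for the second after the job is handed in, with the robot touching nothing.
It also fails if it takes over 72 s, if anything falls off the work surface, if the arm or the gripper's body presses on something with over 40 N, if the wrist force passes 120 N, or if a joint passes its speed limit or range.

## Working session

There is one attempt and no reset: what is moved stays moved. The work goes in short steps, Python scripts to look and compute and a tool call to move; the robot and the scene stay as the last step left them, time stands still between calls to the robot, and variables do not carry over. Pictures are saved under pics/ and viewed, and the job is handed in when it is done.

Besides the shell and the picture viewer there is one more tool, called as name(argument=value, ...) on one line, values as JSON. jog_arm: Moves the arm, as the interface text tells. Its arguments: {"type":"object","properties":{"deltas":{"type":"array"},"force":{"type":"number"}},"required":["deltas"]}

```bash
mkdir -p pics; ls
cat > h.py <<'E'
from plant import bot, camera, models
import numpy as np, cv2
def save(p,name,crop=None,s=1):
    im=p["color"][:,:,::-1]
    if crop: a,b,c,d=crop; im=im[b:d,a:c]
    if s!=1: im=cv2.resize(im,None,fx=s,fy=s,interpolation=cv2.INTER_CUBIC)
    cv2.imwrite("pics/"+name,im)
E
python3 - <<'E'
from h import *
for n in ["scene","top","wrist"]:
    p=camera(n); save(p,n+"0.png")
    print(n,{k:(np.round(v,4).tolist() if k!="color" else 0) for k,v in p.items() if k!="color"})
    for l in ["pack","stand","rack","oil","angle_block","hole","slot","peg_root"]:
        try: print(l,[(np.round(d["position"]).tolist(),round(d["confidence"],2)) for d in models.find_in(l,p)])
        except Exception as e: print(l,e)
s=bot.get_state(); print({k:np.round(v,4).tolist() for k,v in s.items()})
E
```

```text
pics
scene {'fx': 547.182, 'fy': 547.182, 'cx': 320.2482, 'cy': 245.5877, 'origin': [1.0879, -0.4934, 0.7852], 'orientation': [[0.6059, -0.5472, 0.5775], [0.7953, 0.3972, -0.458], [0.0213, 0.7367, 0.6759]], 'shot': 1}
pack [([247.0, 271.0], 0.7)]
stand [([247.0, 302.0], 0.85), ([155.0, 256.0], 0.8), ([314.0, 242.0], 0.56)]
rack [([408.0, 252.0], 0.66)]
oil [([228.0, 425.0], 0.68)]
angle_block [([488.0, 300.0], 0.77)]
hole [([247.0, 268.0], 0.95), ([283.0, 342.0], 0.83)]
slot [([409.0, 252.0], 0.77)]
peg_root [([315.0, 244.0], 0.93), ([246.0, 301.0], 0.87), ([156.0, 258.0], 0.8)]
top {'fx': 615.4371, 'fy': 615.4371, 'cx': 316.7807, 'cy': 232.0652, 'origin': [0.3638, -0.0401, 1.3248], 'orientation': [[0.0004, 0.9912, -0.132], [-0.9999, 0.0023, 0.0142], [0.0144, 0.132, 0.9911]], 'shot': 2}
pack [([379.0, 193.0], 0.93), ([371.0, 259.0], 0.68)]
stand [([363.0, 261.0], 0.92), ([270.0, 282.0], 0.91), ([400.0, 339.0], 0.88)]
rack [([215.0, 220.0], 0.7), ([366.0, 260.0], 0.68)]
oil [([447.0, 158.0], 0.77)]
angle_block [([200.0, 137.0], 0.95), ([215.0, 224.0], 0.42)]
hole [([378.0, 192.0], 0.8
[... 210 characters left out ...]
 'T_tool_cam': [[-0.0004, 0.2852, -0.9585, -0.1202], [1.0, -0.0003, -0.0006, 0.0025], [-0.0005, -0.9585, -0.2852, -0.0719], [0.0, 0.0, 0.0, 1.0]], 'shot': 3}
pack []
stand [([58.0, 43.0], 0.7)]
rack []
oil []
angle_block []
hole []
slot []
peg_root [([57.0, 43.0], 0.89)]
{'time': 1.35, 'joint_positions': [-1.4183, 0.3806, 1.2974, -0.0, 1.4636, -0.2153], 'qvel': [-0.0024, -0.0009, 0.0005, 0.0002, -0.0018, -0.0], 'effort': [0.0001, -44.8323, -23.1463, -0.0002, 0.0005, -0.0], 'tool_pos': [0.1978, -0.5132, 0.2533], 'tcp_rot': [[-0.0, 0.3596, -0.9331], [-0.0001, -0.9331, -0.3596], [-1.0, 0.0, 0.0]], 'contact_force': [0.4627, -0.7037, -1.6463], 'torque': [-0.0461, 0.0301, 0.0446], 'width': 0.0856}
```

View images.

View pics/scene0.png

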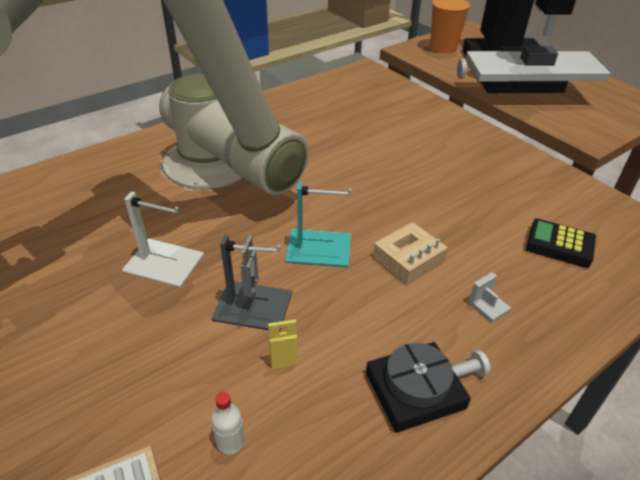

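View pics/top0.png

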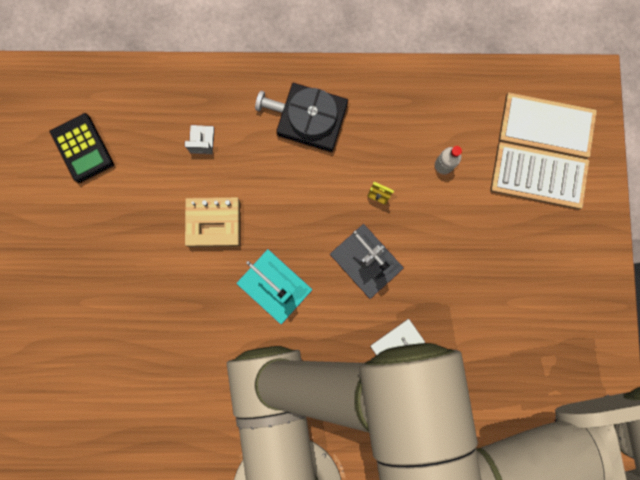

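View pics/wrist0.png

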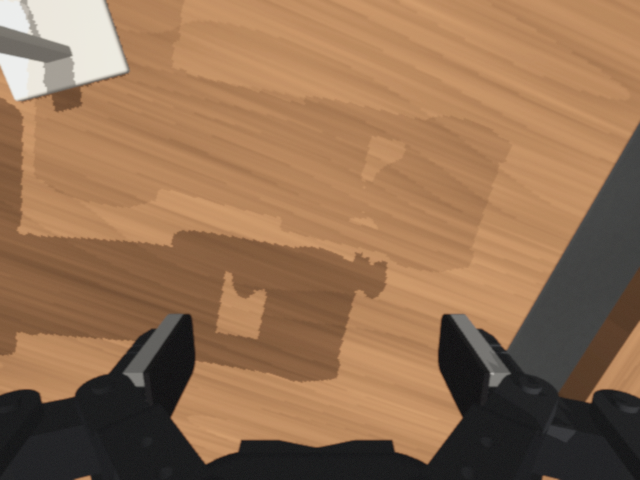

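Run:
```python
import cv2
a=cv2.imread("pics/scene0.png")[170:370,110:360];cv2.imwrite("pics/sc_crop.png",cv2.resize(a,None,fx=3,fy=3,interpolation=cv2.INTER_CUBIC))
a=cv2.imread("pics/top0.png")[150:400,230:480];cv2.imwrite("pics/top_crop.png",cv2.resize(a,None,fx=2.4,fy=2.4,interpolation=cv2.INTER_CUBIC))
```

```text
(no output)
```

View pics/sc_crop.png

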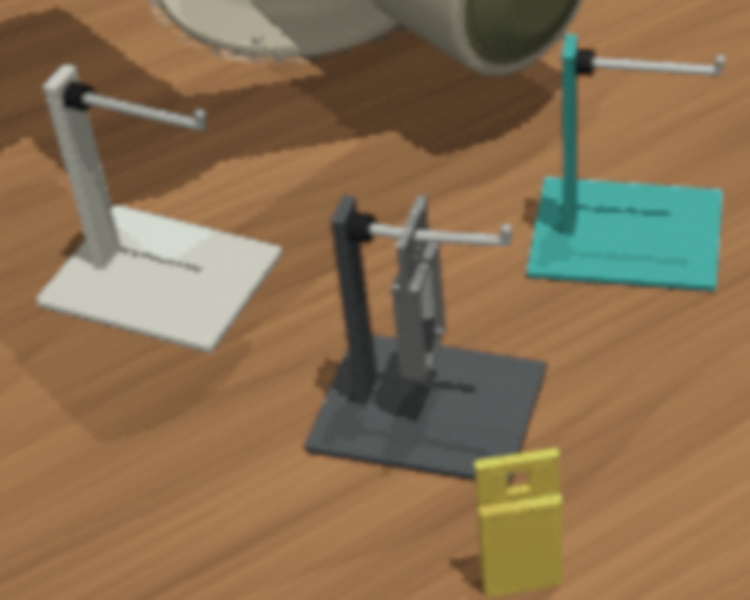

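View pics/top_crop.png

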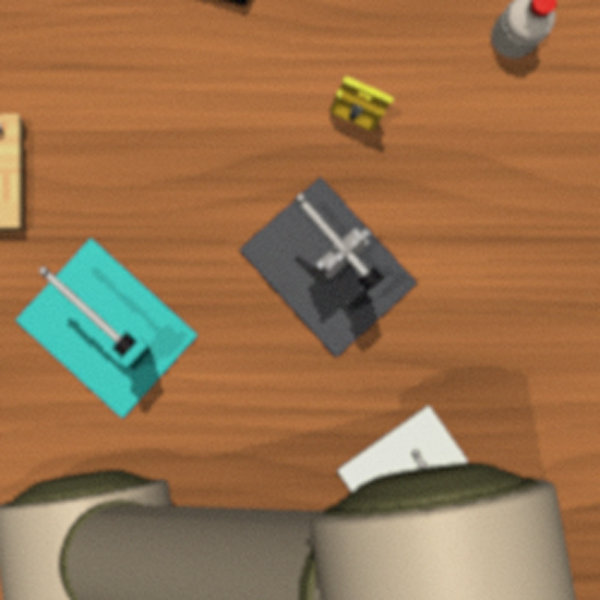

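The top view has three stands: grey (366,260), turquoise (273,285) and white (400,340). There are two pack-shaped things: the grey one on the grey stand's peg at about (371,259), and a yellow one standing at (379,193). The grey stand with the grey case is the one meant. Rack is at (213,221), oil at (449,160), angle block at (200,139). Next: coarse poses.

```bash
cat >> h.py <<'E'
from scipy.optimize import least_squares
CAL={"scene":dict(fx=547.182,cx=320.2482,cy=245.5877,o=[1.0879,-0.4934,0.7852],R=[[0.6059,-0.5472,0.5775],[0.7953,0.3972,-0.458],[0.0213,0.7367,0.6759]]),
"top":dict(fx=615.4371,cx=316.7807,cy=232.0652,o=[0.3638,-0.0401,1.3248],R=[[0.0004,0.9912,-0.132],[-0.9999,0.0023,0.0142],[0.0144,0.132,0.9911]])}
TTC=np.array([[-0.0004,0.2852,-0.9585,-0.1202],[1.0,-0.0003,-0.0006,0.0025],[-0.0005,-0.9585,-0.2852,-0.0719],[0,0,0,1.0]])
def cam(name): c=CAL[name]; return (c["fx"],c["cx"],c["cy"],np.array(c["o"]),np.array(c["R"]))
def wcam(s):
    T=np.eye(4);T[:3,:3]=s["tcp_rot"];T[:3,3]=s["tool_pos"];T=T@TTC
    return (415.2819,316.1618,243.4778,T[:3,3],T[:3,:3])
def proj(c,P):
    f,cx,cy,o,R=c; q=(np.atleast_2d(P)-o)@R
    return np.c_[cx+f*q[:,0]/-q[:,2], cy+f*-q[:,1]/-q[:,2]]
def unproj(c,uv,z):
    f,cx,cy,o,R=c; d=R@np.array([(uv[0]-cx)/f,-(uv[1]-cy)/f,-1]); return o+d*(z-o[2])/d[2]
def frame(p,L):
    x,y,t=p; L=np.atleast_2d(L); return np.c_[x+np.cos(t)*L[:,0]-np.sin(t)*L[:,1], y+np.sin(t)*L[:,0]+np.cos(t)*L[:,1], L[:,2]]
def fit(obs,p0):
    # obs: list of (cam, local pts, pixels)
    g=lambda p: np.concatenate([(proj(c,frame(p,L))-np.array(uv)).ravel() for c,L,uv in obs])
    r=least_squares(g,p0,loss="soft_l1"); return r.x,g(r.x)
E
python3 - <<'E'
from h import *
t=cam("top"); s=cam("scene")
for uv in [(363.3,224.2),(330.4,254.2),(370,298.3),(403.3,267.5)]: print("stand",unproj(t,uv,.008).round(4))
for uv in [(291.7,291),(212.7,320),(276.7,328.3)]: print("stand sc",unproj(s,uv,.008).round(4))
for l,uv,z in [("oil",(449,160),.06),("yel",(379,193),.05),("block",(200,139),.02),("rackslot",(211,220),.04),("packtop",(371,255),.16),("turq",(273,285),.01)]: print(l,unproj(t,uv,z).round(3))
print("rack sc",unproj(s,(409,252),.04).round(3))
import cv2
a=cv2.imread("pics/top0.png")[180:265,170:255];cv2.imwrite("pics/rk_t.png",cv2.resize(a,None,fx=7,fy=7,interpolation=cv2.INTER_CUBIC))
a=cv2.imread("pics/scene0.png")[210:290,360:460];cv2.imwrite("pics/rk_s.png",cv2.resize(a,None,fx=7,fy=7,interpolation=cv2.INTER_CUBIC))
E
```

```text
stand [ 0.5566 -0.1597  0.008 ]
stand [ 0.4913 -0.0883  0.008 ]
stand [ 0.3971 -0.1724  0.008 ]
stand [ 0.4629 -0.2448  0.008 ]
stand sc [ 0.4944 -0.0896  0.008 ]
stand sc [ 0.4682 -0.2467  0.008 ]
stand sc [ 0.553  -0.1637  0.008 ]
oil [ 0.687 -0.338  0.06 ]
yel [ 0.617 -0.19   0.05 ]
block [0.741 0.196 0.02 ]
rackslot [0.56  0.164 0.04 ]
packtop [ 0.475 -0.16   0.16 ]
turq [0.425 0.034 0.01 ]
rack sc [0.571 0.144 0.04 ]
```

View pics/rk_t.png

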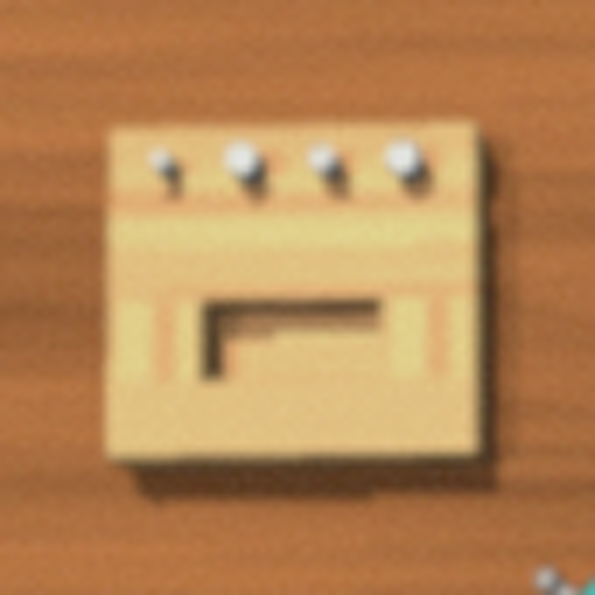

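View pics/rk_s.png

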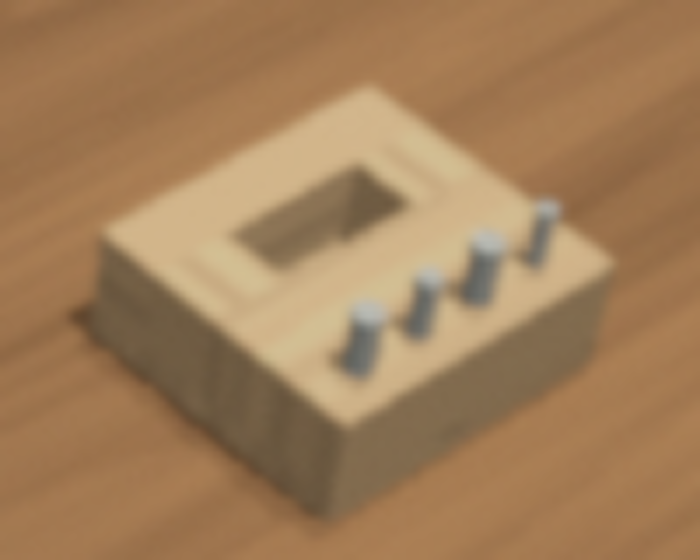

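jog_arm(deltas=[[[-40,-10,-20,0,1],[-77,-30,-50,-2,1],[-77,-55,-95,-5,1],[-77,-85,-145,-8,1],[-77,-110,-190,-11,1],[-77,-140,-240,-14,1],[-77,-165,-285,-17,1],[-77,-195,-335,-19,1],[-77,-215,-370,-20,1],[-77,-223,-385,-20.8,1],[-77,-223,-385,-20.8,1],[-77,-223,-385,-20.8,1],[-77,-223,-385,-20.8,1]]])

```text
time: 2.98
tool_pos: [0.4763, -0.1677, 0.3304]
tcp_rot: [[-0.0, 0.666, -0.746], [-0.0, -0.746, -0.666], [-1.0, 0.0, 0.0]]
contact_force: [-0.3, 0.1, 0.4]
width: 0.0852
```

Run:
```python
from h import *
s=bot.get_state(); p=camera("wrist"); save(p,"w1.png")
import pickle; pickle.dump((s,p["color"]),open("w1.pkl","wb"))
print({k:np.round(v,4).tolist() for k,v in s.items()})
for l in ["pack","hole","peg_root"]: print(l,[(np.round(d["position"],1).tolist(),round(d["confidence"],2)) for d in models.find_in(l,p)])
```

```text
{'time': 2.975, 'joint_positions': [-0.5733, 0.2546, 1.2625, -0.0001, 1.6245, 0.2685], 'qvel': [0.0038, -0.0001, 0.0, 0.0023, 0.0013, 0.0027], 'effort': [0.1756, -39.044, -24.372, 0.0022, 0.0003, -0.0063], 'tool_pos': [0.4763, -0.1677, 0.3304], 'tcp_rot': [[-0.0001, 0.6661, -0.7458], [-0.0001, -0.7458, -0.6661], [-1.0, 0.0, 0.0002]], 'contact_force': [-0.3013, 0.0837, 0.3675], 'torque': [0.0087, 0.0328, -0.0141], 'width': 0.0852}
pack [([440.3, 104.5], 0.89), ([318.1, 211.1], 0.7)]
hole [([440.9, 103.7], 0.82), ([309.7, 213.5], 0.75)]
peg_root [([123.9, 98.6], 0.94), ([252.7, 363.2], 0.75), ([319.0, 212.8], 0.24)]
```

View pics/w1.png

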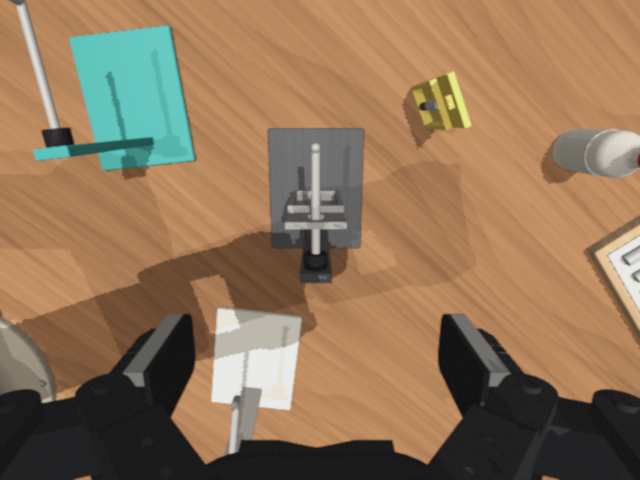

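Run:
```python
import cv2
a=cv2.imread("pics/w1.png")[118:290,255:380];cv2.imwrite("pics/w1c.png",cv2.resize(a,None,fx=4.5,fy=3.45*1.3,interpolation=cv2.INTER_CUBIC)[:,:])
a=cv2.imread("pics/w1.png")[120:290,250:390];cv2.imwrite("pics/w1d.png",cv2.resize(a,None,fx=3.5,fy=3.5,interpolation=cv2.INTER_LANCZOS4))
```

```text
(no output)
```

View pics/w1d.png

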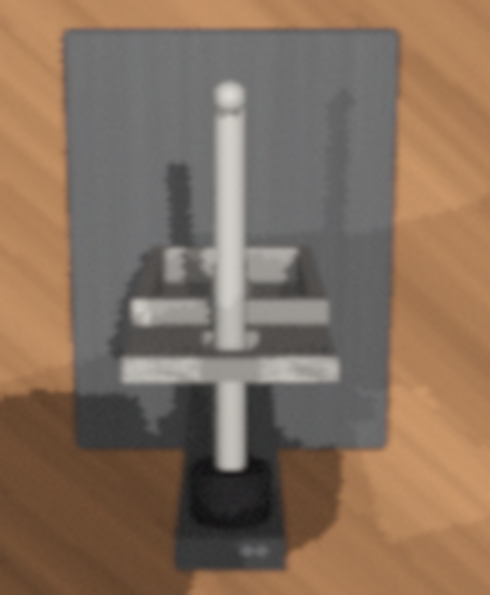

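```bash
cat >> h.py <<'E'
import pickle
E
python3 - <<'E'
from h import *
s,_=pickle.load(open("w1.pkl","rb")); w=wcam(s)
c=lambda a:np.array(a)/3.5+[250,120]
B=[[.065,.05,.008],[.065,-.05,.008],[-.065,-.05,.008],[-.065,.05,.008]]
P=[[-.036,.012,.163],[-.036,-.012,.163],[-.044,-.012,.163],[-.044,.012,.163]]
H=[[.0025,.022,.161],[.0025,-.022,.161],[-.0025,-.022,.161],[-.0025,.022,.161]]
ob=c([[66,30],[397,30],[387,448],[78,448]]); op=c([[177,540],[285,540],[285,568],[177,568]]); oh=c([[121,358],[338,358],[340,382],[121,382]])
p0=[.477,-.166,.73]
for nm,o in [("all",[(w,B,ob),(w,P,op),(w,H,oh)]),("base",[(w,B,ob)]),("post",[(w,P,op)]),("hdr",[(w,H,oh)])]:
    x,r=fit(o,p0); print(nm,x.round(4),np.degrees(x[2]).round(2),r.round(1))
t=cam("top"); sc=cam("scene")
x,r=fit([(t,B,[(363.3,224.2),(330.4,254.2),(403.3,267.5),(370,298.3)][1:2]+[(363.3,224.2)]+[(403.3,267.5),(370,298.3)])],p0); print("top",x.round(4),r.round(1))
E
```

```text
all [ 0.4772 -0.1701  0.7318] 41.93 [-1.8 -0.6  1.  -0.9  0.3  0.6 -1.   0.8 -0.9 -0.6  0.8 -0.7  0.7  1.4
 -0.7  1.5  0.6  0.1 -0.  -0.1 -0.7 -0.2  0.7 -0. ]
base [ 0.4774 -0.1705  0.7306] 41.86 [-1.3 -0.5  1.5 -0.7  0.6  0.8 -0.7  0.9]
post [ 0.4775 -0.17    0.7293] 41.78 [-0.8 -1.   0.8 -1.   0.7  1.1 -0.7  1.1]
hdr [ 0.4771 -0.17    0.7297] 41.81 [ 0.4  0.1 -0.2  0.  -0.9 -0.1  0.6 -0. ]
top [ 0.4771 -0.1662  0.7362] [-1.3 -0.2 -0.1 -1.   1.   0.2  0.2  0.8]
```

The crop confirms it: grey case on the dark grey stand's peg, header at about (316,226), upturned tip at (316,148). The fingers show up symmetric about column 317, so the wrist camera's lateral calibration is about 2.5 mm off. I'll take an oblique view to get the peg's slope.

jog_arm(deltas=[[[10,30,0,0,1],[30,70,0,0,1],[60,110,0,0,1],[80,140,0,0,1],[80,140,0,0,1],[80,140,0,0,1],[80,140,0,0,1]]])

```text
time: 4.05
tool_pos: [0.5701, -0.2704, 0.2517]
tcp_rot: [[0.002, 0.668, -0.744], [-0.001, -0.744, -0.668], [-1.0, 0.002, -0.0]]
contact_force: [0.2, -0.2, -0.7]
width: 0.0854
```

Run:
```python
from h import *
s=bot.get_state(); p=camera("wrist"); 
pickle.dump((s,p["color"]),open("w2.pkl","wb"))
print(s["time"],s["tool_pos"].round(4))
save(p,"w2.png"); save(p,"w2c.png",(0,80,240,280),3.3)
```

```text
4.05 [ 0.5701 -0.2704  0.2517]
```

View pics/w2c.png

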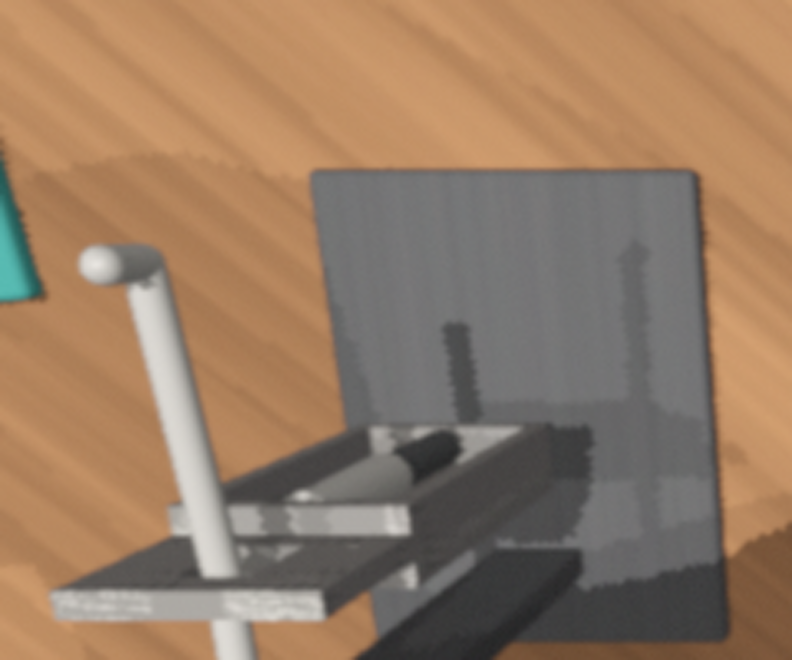

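```bash
cat > fit2.py <<'E'
from h import *
s1,_=pickle.load(open("w1.pkl","rb")); s2,_=pickle.load(open("w2.pkl","rb"))
def wc(s,dy,dz,dx=0):
    T=np.eye(4);T[:3,:3]=s["tcp_rot"];T[:3,3]=s["tool_pos"];C=TTC.copy();C[0,3]+=dx;C[1,3]+=dy;C[2,3]+=dz;T=T@C
    return (415.2819,316.1618,243.4778,T[:3,3],T[:3,:3])
B=np.array([[.065,.05,.008],[.065,-.05,.008],[-.065,-.05,.008],[-.065,.05,.008]])
P=np.array([[-.036,.012,.163],[-.036,-.012,.163],[-.044,-.012,.163],[-.044,.012,.163]])
H=np.array([[.0025,.022,.161],[.0025,-.022,.161],[-.0025,-.022,.161],[-.0025,.022,.161]])
c=lambda a:np.array(a)/3.5+[250,120]
d=lambda a:np.array(a)/3.3+[0,80]
ob=c([[66,30],[397,30],[387,448],[78,448]]); op=c([[177,540],[285,540],[285,568],[177,568]]); oh=c([[121,358],[338,358],[340,382],[121,382]])
ob2=d([[312,172],[696,172],[727,640]]); oh2=d([[51,597],[326,593],[322,620],[56,621]])
t1=c([[230,97]]); t2=d([[101,265]])
l2=d([[149,300],[216,560]])
def res(q):
    p=q[:3]; w1=wc(s1,q[3],q[4],q[5]); w2=wc(s2,q[3],q[4],q[5])
    tip=frame(p,[[q[6],0,q[7]]]); a=q[8]
    ln=frame(p,[[.003+u*np.cos(a),0,.150+u*np.sin(a)] for u in q[9:11]])
    r=[proj(w1,frame(p,B))-ob,proj(w1,frame(p,P))-op,proj(w1,frame(p,H))-oh,proj(w2,frame(p,B[:3]))-ob2,proj(w2,frame(p,H))-oh2,(proj(w1,tip)-t1)*2,(proj(w2,tip)-t2)*2,(proj(w2,ln)-l2)*2]
    return np.concatenate([a.ravel() for a in r]+[np.array(q[3:6])/.002*.5])
if __name__=="__main__":
    q0=[.477,-.168,.73,0,0,0,.055,.165,.1,.05,.005]
    r=least_squares(res,q0,loss="soft_l1",x_scale=[.01]*8+[.1,.01,.01]); q=r.x
    print("pose",q[:3].round(4),np.degrees(q[2]).round(2),"dcam",q[3:6].round(4),"tip",q[6:8].round(4),"slope",np.degrees(q[8]).round(2),q[9:].round(4))
    print(res(q).round(1))
    for a in range(0,21,3):
        A=np.radians(a)
        for h in (9,12): print(a,h,round(3+54*np.cos(A)-h*np.sin(A),1),round(150+54*np.sin(A)+h*np.cos(A),1),end=" | ")
E
python3 fit2.py
```

```text
pose [ 0.4769 -0.1703  0.7307] 41.87 dcam [ 0.      0.     -0.0006] tip [0.0554 0.1663] slope 8.29 [0.0467 0.0018]
[-1.7 -0.4  1.  -0.5  0.1  0.8 -1.1  0.9 -0.9 -0.5  0.7 -0.5  0.6  1.5
 -0.8  1.6  0.6  0.3 -0.1  0.2 -0.9  0.1  0.7  0.1 -2.5 -0.7 -0.7 -0.6
 -0.2  1.3 -0.3 -1.4 -1.5 -0.2  1.1  0.4  0.1  0.1 -0.1 -0.3  0.   0.2
 -0.   0.   3.1 -0.3  0.   0.  -0.1]
0 9 57.0 159.0 | 0 12 57.0 162.0 | 3 9 56.5 161.8 | 3 12 56.3 164.8 | 6 9 55.8 164.6 | 6 12 55.4 167.6 | 9 9 54.9 167.3 | 9 12 54.5 170.3 | 12 9 53.9 170.0 | 12 12 53.3 173.0 | 15 9 52.8 172.7 | 15 12 52.1 175.6 | 18 9 51.6 175.2 | 18 12 50.6 178.1 |
```

Fit: peg slope about 8°, tip consistent, stand yaw 41.9°. I'll return above the case and descend partway to check centring.

jog_arm(deltas=[[[0,-35,0,0,1],[0,-70,0,0,1],[0,-105,0,0,1],[10,-130,0,0,1],[30,-141,0,0,1],[45,-141,0,0,1],[45,-141,0,0,1],[45,-141,0,0,1]]])

```text
time: 5.1
tool_pos: [0.4764, -0.1661, 0.2063]
tcp_rot: [[0.001, 0.668, -0.745], [-0.001, -0.745, -0.668], [-1.0, 0.002, -0.0]]
contact_force: [-0.0, -1.1, -0.3]
width: 0.0854
```

Run:
```python
from h import *
s=bot.get_state(); p=camera("wrist"); 
pickle.dump((s,p["color"]),open("w3.pkl","wb"))
print(s["time"],s["tool_pos"].round(4))
save(p,"w3.png")
```

```text
5.1 [ 0.4764 -0.1661  0.2063]
```

View pics/w3.png

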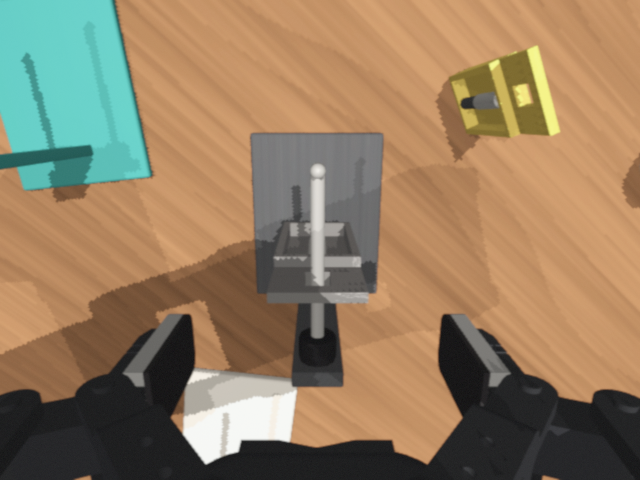

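Case header spans columns 268–368 (centre 318) and the fingers are centred on 317, so it's well centred. Descending.

jog_arm(deltas=[[[12,0,0,0,1],[25,0,0,0,1],[38,0,0,0,1],[50,0,0,0,1],[58,0,0,0,1],[65,0,0,0,1],[65,0,0,0,1],[65,0,0,0,1]]])

```text
time: 6.15
tool_pos: [0.4763, -0.166, 0.1406]
tcp_rot: [[0.001, 0.667, -0.745], [-0.0, -0.745, -0.667], [-1.0, 0.001, -0.0]]
contact_force: [-0.0, -0.4, 0.8]
width: 0.0851
```

Run:
```python
from h import *
s=bot.get_state(); p=camera("wrist"); 
pickle.dump((s,p["color"]),open("w4.pkl","wb"))
print(s["time"],s["tool_pos"].round(4))
save(p,"w4.png")
p=camera("scene"); save(p,"s4.png",(180,180,380,350),4)
```

```text
6.15 [ 0.4763 -0.166   0.1406]
```

View pics/w4.png

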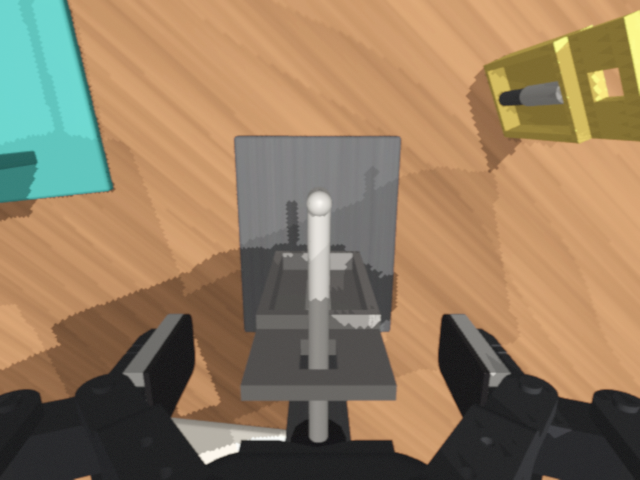

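View pics/s4.png

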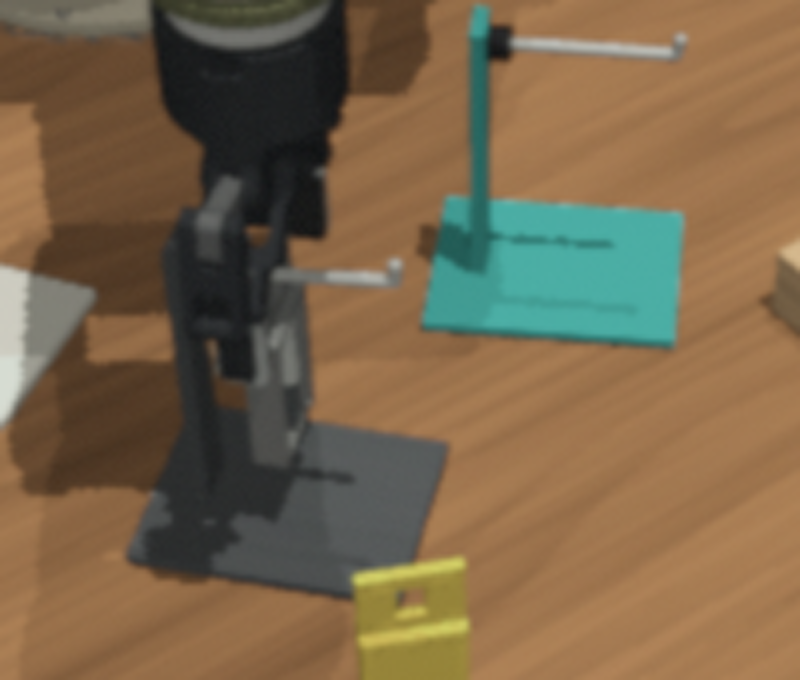

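Run:
```python
from h import *
s,_=pickle.load(open("w4.pkl","rb")); w=wcam(s)
R=s["tcp_rot"];o=s["tool_pos"]
for z in (-.005,-.0025,0,.0025,.005): print(z,proj(w,o+R@np.array([-.0204,0,z])).round(1))
print(proj(w,o+R@np.array([.022,.0427,.011])),proj(w,o+R@np.array([.009,.0427,-.011])),proj(w,o+R@np.array([.009,-.0427,-.011])))
```

```text
-0.005 [[306.8 372.5]]
-0.0025 [[306.9 380.4]]
0 [[307.  388.1]]
0.0025 [[307.  395.7]]
0.005 [[307.1 403.3]]
[[420.2683484  344.50697276]] [[434.12616531 306.80576832]] [[182.96388989 306.75339114]]
```

Header at rows 385–400 and columns 242–396 (centre 319) sits between the pads, about 1 mm off. Closing.

jog_arm(deltas=[[[0,0.5,0,0,0.3],[0,0.5,0,0,0.1],[0,0.5,0,0,0],[0,0.5,0,0,-0.2],[0,0.5,0,0,-0.5],[0,0.5,0,0,-1],[0,0.5,0,0,-1],[0,0.5,0,0,-1]]], force=30)

```text
time: 7.25
tool_pos: [0.4765, -0.1663, 0.1404]
tcp_rot: [[0.0, 0.667, -0.745], [-0.0, -0.745, -0.667], [-1.0, 0.0, -0.0]]
contact_force: [-0.9, 1.7, 2.8]
width: 0.0435
```

```bash
cat > st.py <<'E'
from h import *
s=bot.get_state(); print({k:np.round(s[k],4).tolist() for k in ["time","tool_pos","contact_force","torque","width"]})
E
python3 st.py
python3 - <<'E'
from h import *
p=camera("wrist"); save(p,"w5.png")
E
```

```text
{'time': 7.25, 'tool_pos': [0.4765, -0.1663, 0.1404], 'contact_force': [-0.8595, 1.6524, 2.8316], 'torque': [0.1114, 0.1112, 0.0215], 'width': 0.0435}
```

View pics/w5.png

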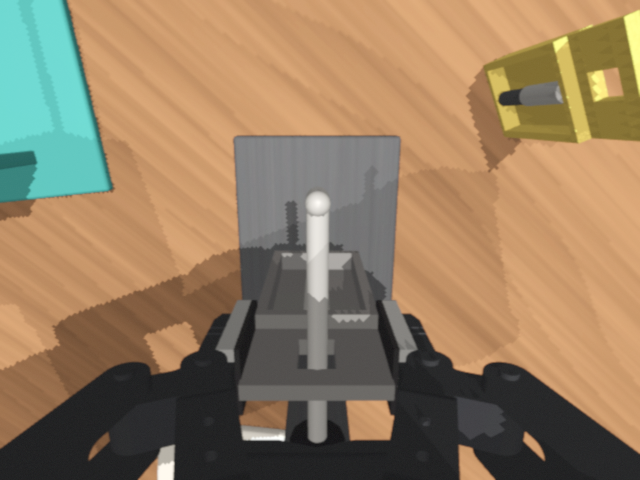

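Gripped (width 43.5 mm, case square between the pads at columns 240–396). Lifting to bring the peg to mid-hole.

jog_arm(deltas=[[[-1,0,0,0,-1],[-2,0,0,0,-1],[-4,0,0,0,-1],[-5.5,0,0,0,-1],[-5.5,0,0,0,-1],[-5.5,0,0,0,-1]]])

```text
time: 8.05
tool_pos: [0.4765, -0.1663, 0.1458]
tcp_rot: [[-0.0, 0.667, -0.745], [0.0, -0.745, -0.667], [-1.0, -0.0, -0.0]]
contact_force: [0.7, 0.2, -1.0]
width: 0.0434
```

```bash
python3 st.py
```

```text
{'time': 8.05, 'tool_pos': [0.4765, -0.1663, 0.1458], 'contact_force': [0.7365, 0.2107, -0.9552], 'torque': [0.0478, -0.0232, -0.005], 'width': 0.0434}
```

jog_arm(deltas=[[[0,0,-3,0,-1],[-0.4,0,-6,0,-1],[-1,0,-10,0,-1],[-1.5,0,-14,0,-1],[-2.1,0,-18,0,-1],[-2.7,0,-22,0,-1],[-3.2,0,-26,0,-1],[-3.8,0,-30,0,-1],[-4.4,0,-34,0,-1],[-4.9,0,-38,0,-1],[-5.2,0,-40,0,-1],[-5.2,0,-40,0,-1],[-5.2,0,-40,0,-1]]])

```text
time: 9.68
tool_pos: [0.5062, -0.1397, 0.151]
tcp_rot: [[-0.0, 0.667, -0.745], [0.0, -0.745, -0.667], [-1.0, -0.0, 0.0]]
contact_force: [-0.2, -0.3, -2.2]
width: 0.0431
```

```bash
python3 st.py
python3 - <<'E'
from h import *
p=camera("wrist"); save(p,"w6.png"); save(p,"w6c.png",(220,230,420,430),3)
p=camera("scene"); save(p,"s6.png",(210,200,310,300),6)
E
```

```text
{'time': 9.675, 'tool_pos': [0.5062, -0.1397, 0.151], 'contact_force': [-0.2117, -0.3342, -2.2261], 'torque': [0.0062, -0.0035, 0.0075], 'width': 0.0431}
```

View pics/w6c.png

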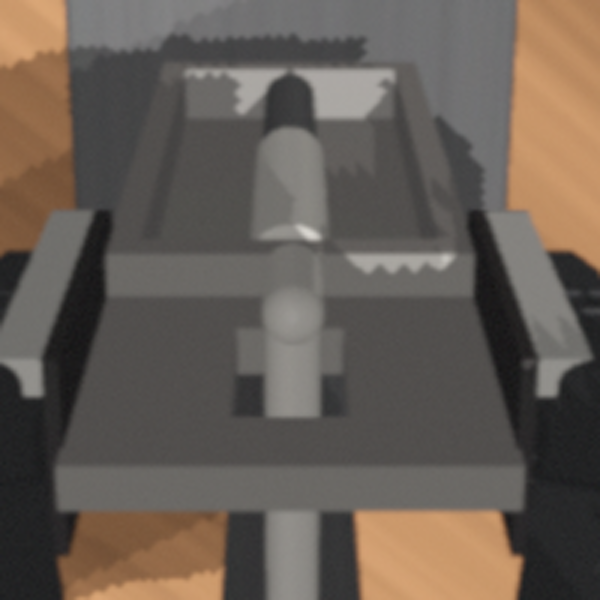

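View pics/s6.png

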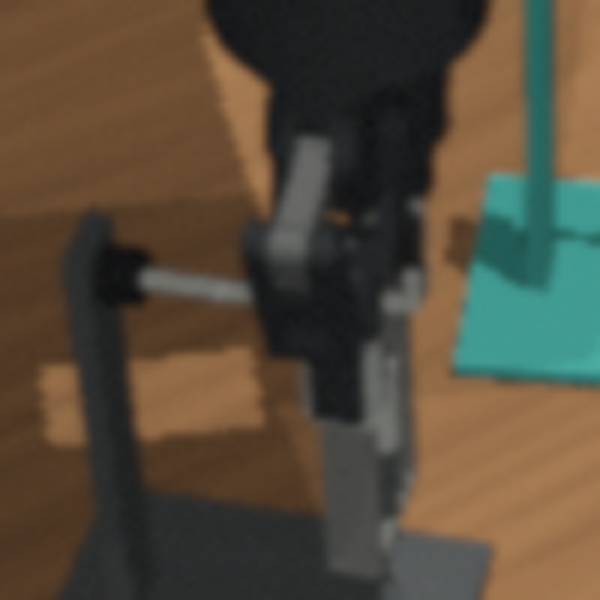

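Laterally the peg is centred in the hole (crop columns 292 against 290). Now raising in small steps to feel the hole's lower edge meet the peg's underside.

jog_arm(deltas=[[[-1,0,0,0,-1],[-2,0,0,0,-1],[-3.5,0,0,0,-1],[-3.5,0,0,0,-1],[-3.5,0,0,0,-1]]])

```text
time: 10.4
tool_pos: [0.5063, -0.1396, 0.1545]
tcp_rot: [[-0.0, 0.667, -0.745], [0.0, -0.745, -0.667], [-1.0, -0.0, 0.0]]
contact_force: [0.4, -0.5, -0.8]
width: 0.0435
```

```bash
python3 st.py
```

```text
{'time': 10.4, 'tool_pos': [0.5063, -0.1396, 0.1545], 'contact_force': [0.4421, -0.5014, -0.7864], 'torque': [-0.0197, 0.0413, 0.0027], 'width': 0.0435}
```

jog_arm(deltas=[[[-0.5,0,0,0,-1],[-0.5,0,0,0,-1]]])

```text
time: 10.65
tool_pos: [0.5063, -0.1396, 0.155]
tcp_rot: [[0.0, 0.667, -0.745], [0.0, -0.745, -0.667], [-1.0, -0.0, -0.0]]
contact_force: [-0.5, -1.3, -0.6]
width: 0.0432
```

jog_arm(deltas=[[[-0.4,0,0,0,-1],[-0.4,0,0,0,-1]]])

```text
time: 10.9
tool_pos: [0.5063, -0.1396, 0.1554]
tcp_rot: [[0.0, 0.668, -0.745], [0.0, -0.745, -0.668], [-1.0, 0.0, -0.0]]
contact_force: [-0.1, 0.3, -0.7]
width: 0.0435
```

jog_arm(deltas=[[[-0.4,0,0,0,-1],[-0.4,0,0,0,-1]]])

```text
time: 11.15
tool_pos: [0.5063, -0.1396, 0.1558]
tcp_rot: [[0.0, 0.667, -0.745], [0.0, -0.745, -0.667], [-1.0, 0.0, -0.0]]
contact_force: [-0.2, 0.3, -0.6]
width: 0.0438
```

jog_arm(deltas=[[[-0.3,0,0,0,-1],[-0.3,0,0,0,-1]]])

```text
time: 11.4
tool_pos: [0.5063, -0.1396, 0.1562]
tcp_rot: [[0.0, 0.668, -0.745], [-0.0, -0.745, -0.668], [-1.0, 0.0, -0.0]]
contact_force: [0.3, -0.5, -1.0]
width: 0.0434
```

jog_arm(deltas=[[[-0.3,0,0,0,-1],[-0.3,0,0,0,-1]]])

```text
time: 11.65
tool_pos: [0.5063, -0.1396, 0.1564]
tcp_rot: [[0.0, 0.667, -0.745], [0.0, -0.745, -0.667], [-1.0, -0.0, -0.0]]
contact_force: [-0.0, 0.3, -0.2]
width: 0.0434
```

jog_arm(deltas=[[[-0.3,0,0,0,-1],[-0.3,0,0,0,-1]]])

```text
time: 11.9
tool_pos: [0.5062, -0.1396, 0.1566]
tcp_rot: [[-0.0, 0.667, -0.745], [0.0, -0.745, -0.667], [-1.0, -0.0, 0.0]]
contact_force: [-0.5, -0.5, -1.9]
width: 0.0436
```

jog_arm(deltas=[[[-0.3,0,0,0,-1],[-0.3,0,0,0,-1]]])

```text
time: 12.15
tool_pos: [0.5062, -0.1396, 0.1568]
tcp_rot: [[-0.0, 0.668, -0.745], [0.0, -0.745, -0.668], [-1.0, -0.0, 0.0]]
contact_force: [0.1, 0.1, -4.2]
width: 0.0434
```

Contact felt: −4.2 N at TCP z = 0.1568, which matches the 8° slope. Backing off, then following the slope 7 mm to feel it again.

jog_arm(deltas=[[[1.2,0,0,0,-1],[1.2,0,0,0,-1],[0.9,0,-2,0,-1],[0.5,0,-5,0,-1],[0.2,0,-7,0,-1],[0.2,0,-7,0,-1],[0.2,0,-7,0,-1]]])

```text
time: 13.02
tool_pos: [0.5115, -0.1349, 0.1568]
tcp_rot: [[-0.0, 0.668, -0.745], [0.0, -0.745, -0.668], [-1.0, -0.0, 0.0]]
contact_force: [0.1, -0.4, -1.7]
width: 0.0431
```

```bash
python3 st.py
python3 - <<'E'
from h import *
p=camera("wrist"); save(p,"w7c.png",(220,230,420,430),3)
E
```

```text
{'time': 13.025, 'tool_pos': [0.5115, -0.1349, 0.1568], 'contact_force': [0.0873, -0.3672, -1.7357], 'torque': [-0.0291, -0.0365, -0.0338], 'width': 0.0431}
```

View pics/w7c.png

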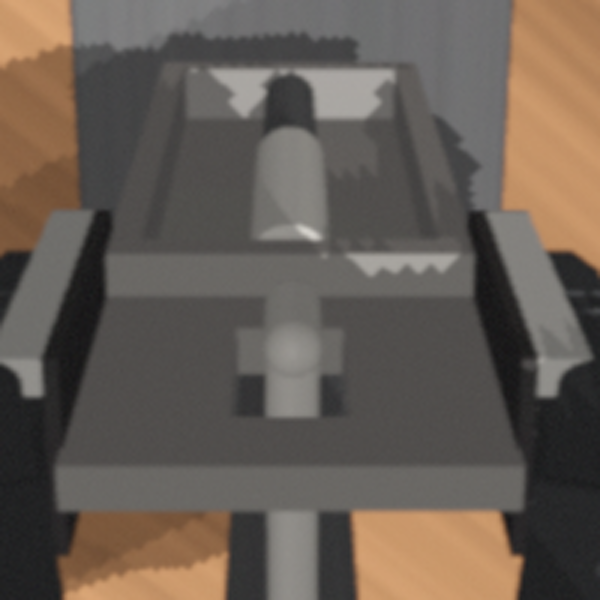

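jog_arm(deltas=[[[-0.5,0,0,0,-1],[-0.5,0,0,0,-1]]])

```text
time: 13.32
tool_pos: [0.5114, -0.135, 0.1573]
tcp_rot: [[-0.0, 0.667, -0.745], [0.0, -0.745, -0.667], [-1.0, -0.0, 0.0]]
contact_force: [0.0, 0.3, -2.0]
width: 0.0436
```

jog_arm(deltas=[[[-0.3,0,0,0,-1],[-0.3,0,0,0,-1]]])

```text
time: 13.58
tool_pos: [0.5114, -0.1349, 0.1575]
tcp_rot: [[-0.0, 0.667, -0.745], [0.0, -0.745, -0.667], [-1.0, -0.0, 0.0]]
contact_force: [0.2, 0.4, -2.7]
width: 0.043
```

jog_arm(deltas=[[[-0.2,0,0,0,-1],[-0.2,0,0,0,-1]]])

```text
time: 13.82
tool_pos: [0.5114, -0.1349, 0.1576]
tcp_rot: [[-0.0, 0.667, -0.745], [0.0, -0.745, -0.667], [-1.0, -0.0, 0.0]]
contact_force: [-0.4, -0.6, -3.6]
width: 0.0435
```

Contact again begins at about z = 0.1574, so the slope is about 7.5°. Backing off 0.8 mm, to the middle of the clearance, and advancing over the tip with force checks.

jog_arm(deltas=[[[1.1,0,0,0,-1],[1.1,0,0,0,-1],[0.9,0,-1.5,0,-1],[0.7,0,-3,0,-1],[0.7,0,-3,0,-1]]])

```text
time: 14.45
tool_pos: [0.5139, -0.1329, 0.1572]
tcp_rot: [[0.0, 0.668, -0.745], [-0.0, -0.745, -0.668], [-1.0, 0.0, -0.0]]
contact_force: [-0.0, 0.6, -1.1]
width: 0.0433
```

jog_arm(deltas=[[[-0.1,0,-1,0,-1],[-0.25,0,-2,0,-1],[-0.25,0,-2,0,-1]]])

```text
time: 14.82
tool_pos: [0.5153, -0.1315, 0.1574]
tcp_rot: [[0.0, 0.668, -0.745], [-0.0, -0.745, -0.668], [-1.0, 0.0, -0.0]]
contact_force: [-0.0, 0.0, -1.8]
width: 0.0434
```

jog_arm(deltas=[[[-0.15,0,-1,0,-1],[-0.3,0,-2,0,-1],[-0.3,0,-2,0,-1]]])

```text
time: 15.2
tool_pos: [0.5167, -0.1302, 0.1577]
tcp_rot: [[0.0, 0.668, -0.745], [-0.0, -0.745, -0.668], [-1.0, 0.0, -0.0]]
contact_force: [-0.3, -0.5, -0.2]
width: 0.0435
```

jog_arm(deltas=[[[-0.15,0,-1,0,-1],[-0.3,0,-2,0,-1],[-0.3,0,-2,0,-1]]])

```text
time: 15.58
tool_pos: [0.5182, -0.1289, 0.158]
tcp_rot: [[0.0, 0.668, -0.745], [-0.0, -0.745, -0.668], [-1.0, 0.0, -0.0]]
contact_force: [-0.2, -0.1, -0.7]
width: 0.0435
```

```bash
python3 st.py
python3 - <<'E'
from h import *
p=camera("wrist"); save(p,"w8c.png",(220,230,420,430),3)
E
```

```text
{'time': 15.575, 'tool_pos': [0.5182, -0.1289, 0.158], 'contact_force': [-0.2222, -0.1198, -0.6683], 'torque': [0.0442, 0.0119, 0.0808], 'width': 0.0435}
```

View pics/w8c.png

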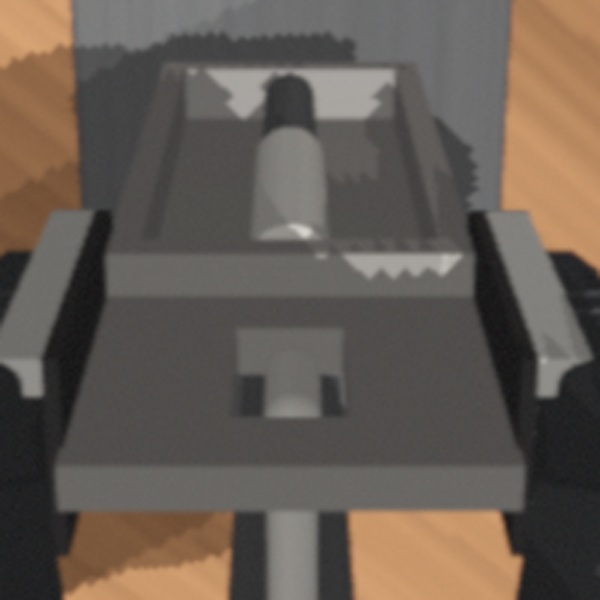

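The tip ball is passing under the hole's top edge, centred and free (forces under 1 N). Carrying on.

jog_arm(deltas=[[[-0.15,0,-1,0,-1],[-0.3,0,-2,0,-1],[-0.3,0,-2,0,-1]]])

```text
time: 16.0
tool_pos: [0.5197, -0.1275, 0.1583]
tcp_rot: [[-0.0, 0.668, -0.745], [-0.0, -0.745, -0.668], [-1.0, 0.0, 0.0]]
contact_force: [0.4, 0.0, -1.3]
width: 0.0435
```

jog_arm(deltas=[[[-0.15,0,-1,0,-1],[-0.3,0,-2,0,-1],[-0.3,0,-2,0,-1]]])

```text
time: 16.38
tool_pos: [0.5212, -0.1262, 0.1586]
tcp_rot: [[0.0, 0.668, -0.745], [-0.0, -0.745, -0.668], [-1.0, 0.0, -0.0]]
contact_force: [0.1, -0.4, -1.9]
width: 0.0436
```

jog_arm(deltas=[[[-0.15,0,-1,0,-1],[-0.3,0,-2,0,-1],[-0.3,0,-2,0,-1]]])

```text
time: 16.75
tool_pos: [0.5227, -0.1249, 0.1589]
tcp_rot: [[0.0, 0.668, -0.745], [-0.0, -0.745, -0.668], [-1.0, 0.0, 0.0]]
contact_force: [1.7, -0.4, -1.0]
width: 0.0434
```

```bash
python3 st.py
python3 - <<'E'
from h import *
p=camera("wrist"); save(p,"w9c.png",(220,230,420,430),3)
E
```

```text
{'time': 16.75, 'tool_pos': [0.5227, -0.1249, 0.1589], 'contact_force': [1.7167, -0.3675, -0.9973], 'torque': [-0.0334, -0.0199, -0.0683], 'width': 0.0434}
```

View pics/w9c.png

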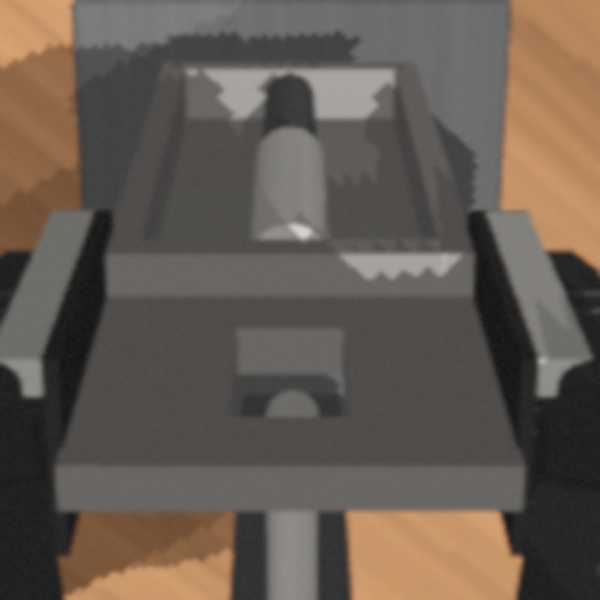

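jog_arm(deltas=[[[-0.15,0,-1,0,-1],[-0.3,0,-2,0,-1],[-0.45,0,-3,0,-1],[-0.6,0,-4,0,-1],[-0.6,0,-4,0,-1]]])

```text
time: 17.42
tool_pos: [0.5257, -0.1222, 0.1595]
tcp_rot: [[0.0, 0.668, -0.745], [0.0, -0.745, -0.668], [-1.0, -0.0, -0.0]]
contact_force: [-0.6, 1.2, -1.4]
width: 0.0434
```

jog_arm(deltas=[[[-0.3,0,-2,0,-1],[-0.6,0,-4,0,-1],[-0.9,0,-6,0,-1],[-1.2,0,-8,0,-1],[-1.2,0,-8,0,-1]]])

```text
time: 18.05
tool_pos: [0.5317, -0.1168, 0.1607]
tcp_rot: [[0.0, 0.668, -0.745], [-0.0, -0.745, -0.668], [-1.0, 0.0, -0.0]]
contact_force: [0.1, 0.3, -0.9]
width: 0.0439
```

```bash
python3 st.py
python3 - <<'E'
from h import *
p=camera("wrist"); save(p,"w10.png")
p=camera("scene"); save(p,"s10.png",(200,180,320,300),5)
E
```

```text
{'time': 18.05, 'tool_pos': [0.5317, -0.1168, 0.1607], 'contact_force': [0.1389, 0.2791, -0.9414], 'torque': [-0.0051, 0.0462, -0.0372], 'width': 0.0439}
```

View pics/w10.png

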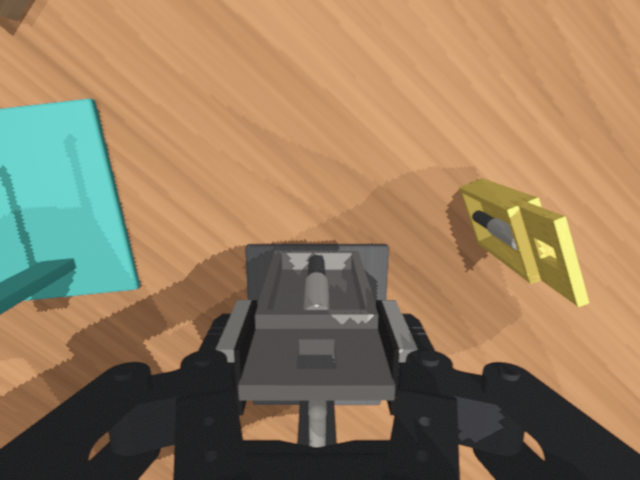

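View pics/s10.png

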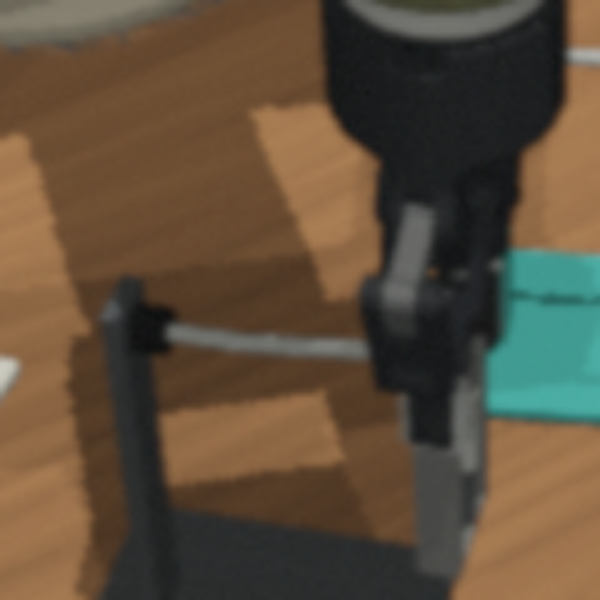

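The case is clear of the peg: 74 mm travel against the 62 needed, and the hole is empty in the picture. Moving straight out further, then up.

jog_arm(deltas=[[[0,0,-4,0,-1],[0,0,-10,0,-1],[0,0,-18,0,-1],[0,0,-28,0,-1],[0,0,-38,0,-1],[-8,0,-45,0,-1],[-25,0,-45,0,-1],[-45,0,-45,0,-1],[-70,0,-45,0,-1],[-95,0,-45,0,-1],[-120,0,-45,0,-1],[-135,0,-45,0,-1],[-140,0,-45,0,-1],[-140,0,-45,0,-1]]])

```text
time: 19.9
tool_pos: [0.5651, -0.0867, 0.3006]
tcp_rot: [[-0.0, 0.668, -0.745], [-0.0, -0.745, -0.668], [-1.0, -0.0, 0.0]]
contact_force: [-0.5, -0.1, -2.4]
width: 0.0437
```

jog_arm(deltas=[[[0,-10,-4,2,-1],[0,-30,-12,5,-1],[0,-55,-22,9,-1],[0,-85,-34,14,-1],[0,-115,-46,19,-1],[0,-145,-58,24,-1],[0,-175,-70,29,-1],[0,-205,-82,34,-1],[0,-228,-91,38,-1],[0,-240,-96,41,-1],[0,-243,-97,41.9,-1],[0,-243,-97,41.9,-1],[0,-243,-97,41.9,-1],[0,-243,-97,41.9,-1]]])

```text
time: 21.65
tool_pos: [0.4753, 0.1584, 0.3006]
tcp_rot: [[-0.0, -0.001, -1.0], [-0.0, -1.0, 0.001], [-1.0, 0.0, 0.0]]
contact_force: [-0.1, -0.4, -1.2]
width: 0.0431
```

```bash
python3 st.py
python3 - <<'E'
from h import *
s=bot.get_state(); p=camera("wrist"); save(p,"w11.png"); print(s["tcp_rot"].round(4))
pickle.dump((s,p["color"]),open("w11.pkl","wb"))
for l in ["slot","rack"]: print(l,[(np.round(d["position"],1).tolist(),round(d["confidence"],2)) for d in models.find_in(l,p)])
E
```

```text
{'time': 21.65, 'tool_pos': [0.4753, 0.1584, 0.3006], 'contact_force': [-0.0588, -0.3901, -1.2339], 'torque': [0.0106, 0.0321, 0.071], 'width': 0.0431}
[[-1.e-04 -8.e-04 -1.e+00]
 [-1.e-04 -1.e+00  8.e-04]
 [-1.e+00  1.e-04  1.e-04]]
slot []
rack [([312.2, 107.7], 0.91), ([616.1, 189.7], 0.58)]
```

View pics/w11.png

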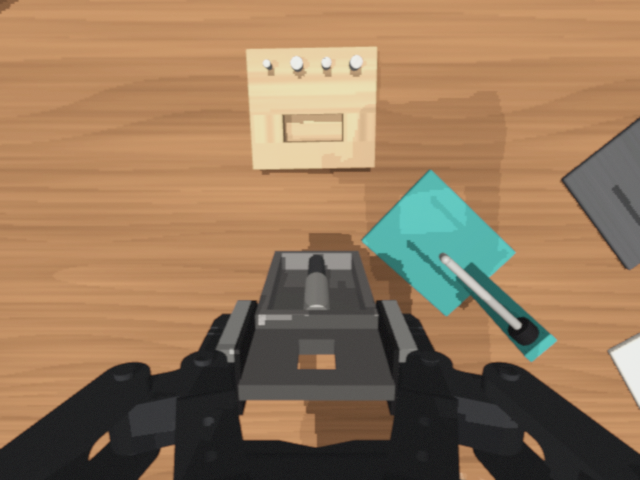

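Run:
```python
import cv2
a=cv2.imread("pics/w11.png")[35:185,235:390];cv2.imwrite("pics/w11a.png",cv2.resize(a,None,fx=4,fy=4,interpolation=cv2.INTER_LANCZOS4))
a=cv2.imread("pics/w11.png")[240:410,220:420];cv2.imwrite("pics/w11b.png",cv2.resize(a,None,fx=3.5,fy=3.5,interpolation=cv2.INTER_LANCZOS4))
```

```text
(no output)
```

View pics/w11a.png

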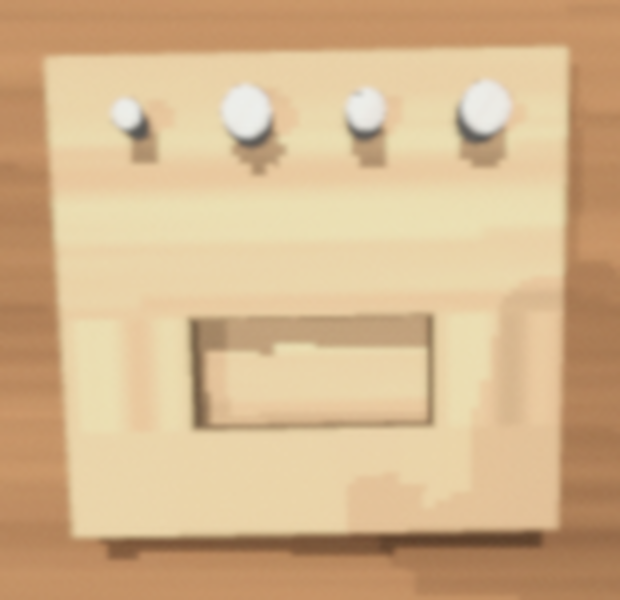

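View pics/w11b.png

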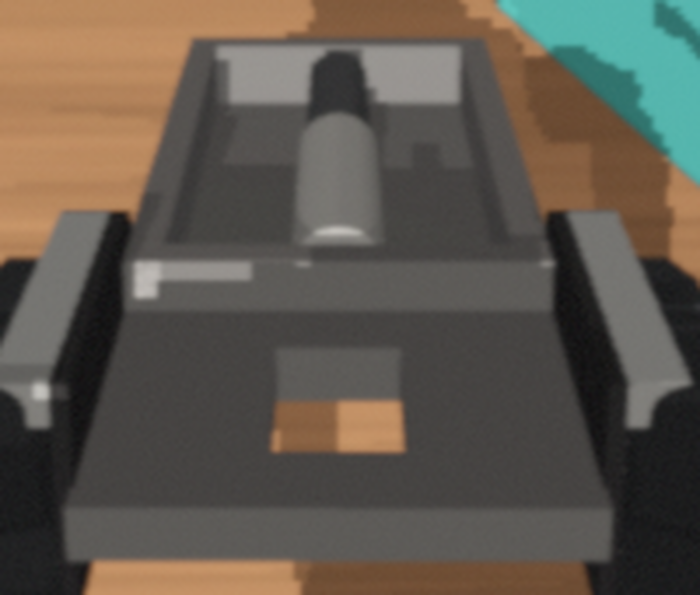

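Run:
```python
from h import *
s,_=pickle.load(open("w11.pkl","rb")); w=wcam(s)
a=lambda v:np.array(v)/4+[235,35]; b=lambda v:np.array(v)/3.5+[220,240]
RT=[[.05,.055,.04],[.05,-.055,.04],[-.05,-.055,.04],[-.05,.055,.04]]; SL=[[-.003,.027,.04],[-.003,-.027,.04],[-.027,-.027,.04],[-.027,.027,.04]]
oR=a([[45,57],[568,46],[558,528],[72,537]]); oS=a([[190,318],[432,314],[432,425],[196,430]])
x,r=fit([(w,RT,oR),(w,SL,oS)],[.575,.155,0]); print("rack",x.round(4),np.degrees(x[2]).round(2),r.round(1))
slot=frame(x,[[-.015,0,.04]])[0]; R=s["tcp_rot"]; o=s["tool_pos"]
print("slot tool:",((slot-o)@R).round(4))
x2,r=fit([(w,SL,oS)],[.575,.155,0]); print("slot only",((frame(x2,[[-.015,0,.04]])[0]-o)@R).round(4),x2[2].round(3))
# pack in tool frame: pts local (xf = towards -tool z, y, z up=-tool x)
PK=np.array([[.0025,-.022,.108],[.0025,.022,.108],[-.0025,.022,.108],[-.0025,-.022,.108],[.008,-.022,.075],[.008,.022,.075],[.008,-.022,0],[.008,.022,0]])
oP=b([[67,508],[612,508],[610,560],[67,560],[132,262],[549,262],[193,40],[488,40]])
from scipy.spatial.transform import Rotation as Ro
def pts(q):
    L=Ro.from_euler("xyz",q[3:6]).apply(np.c_[-PK[:,2],PK[:,1],-PK[:,0]])+[q[0],q[1],q[2]]
    return o+L@R.T
for lock in (0,1):
    g=lambda q:np.r_[(proj(w,pts(q))-oP).ravel(), (np.array(q[3:6])*(1e4 if lock else .1))]
    q=least_squares(g,[.087,0,0,0,0,0],x_scale=[.01]*3+[.02]*3).x
    print("pack underside centre tool:",q[:3].round(4),"rot xyz deg",np.degrees(q[3:]).round(2),g(q).round(1))
```

```text
rack [0.5552 0.1587 0.0176] 1.01 [-0.2 -0.2  0.1 -0.  -0.   0.   0.3 -0.  -0.5 -0.   0.6 -0.2  0.6  0.3
 -0.9  0.2]
slot tool: [ 2.606e-01 -1.000e-04 -6.490e-02]
slot only [ 0.2606 -0.     -0.065 ] 0.018
pack underside centre tool: [0.0892 0.0033 0.0028] rot xyz deg [-0.14 -0.09  0.25] [ 0.2 -0.2 -0.3 -0.1 -0.7  0.1  1.1 -0.1 -2.4  0.2  2.   0.2  0.6  0.
 -0.5 -0.  -0.  -0.   0. ]
pack underside centre tool: [0.0893 0.0029 0.0027] rot xyz deg [ 0. -0.  0.] [ 0.5 -0.1 -0.2 -0.1 -0.5  0.1  1.4  0.  -2.5  0.2  1.9  0.2 -0.1 -0.2
 -1.2 -0.2  0.  -0.   0. ]
```

The fit puts the slot centre at tool (y 0, z −65) mm and the case's underside at (3, 2.8) mm, with the rack turned 1°. Moving over the slot and lowering to about 20 mm above it.

jog_arm(deltas=[[[0,0,-8,0,-1],[0,-1,-25,0,-1],[0,-2,-45,-1,-1],[5,-3,-60,-1,-1],[20,-3,-68,-1,-1],[45,-3,-68,-1,-1],[75,-3,-68,-1,-1],[105,-3,-68,-1,-1],[130,-3,-68,-1,-1],[145,-3,-68,-1,-1],[150,-3,-68,-1,-1],[150,-3,-68,-1,-1],[150,-3,-68,-1,-1]]])

```text
time: 23.42
tool_pos: [0.5435, 0.1618, 0.1515]
tcp_rot: [[0.002, 0.017, -1.0], [0.0, -1.0, -0.017], [-1.0, -0.0, -0.002]]
contact_force: [0.6, 0.3, -1.9]
width: 0.043
```

```bash
python3 st.py
python3 - <<'E'
from h import *
s=bot.get_state(); p=camera("wrist"); save(p,"w12.png"); pickle.dump((s,p["color"]),open("w12.pkl","wb"))
p=camera("scene"); save(p,"s12.png",(350,180,470,290),6)
p=camera("top"); save(p,"t12.png",(160,170,270,270),6)
E
```

```text
{'time': 23.425, 'tool_pos': [0.5435, 0.1618, 0.1515], 'contact_force': [0.5574, 0.3131, -1.9325], 'torque': [0.0414, 0.0181, 0.0182], 'width': 0.043}
```

View pics/w12.png

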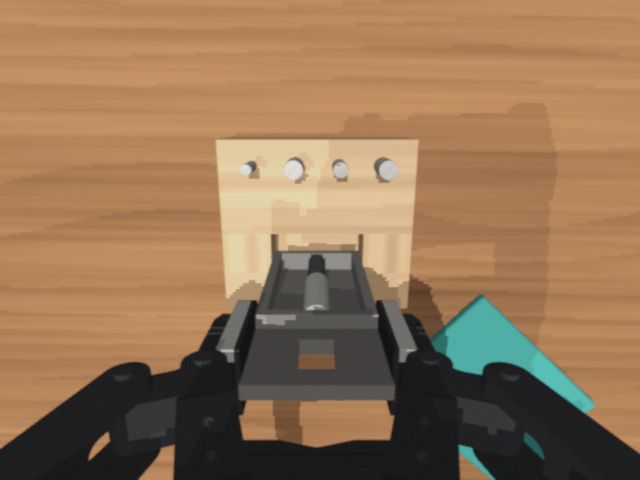

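View pics/s12.png

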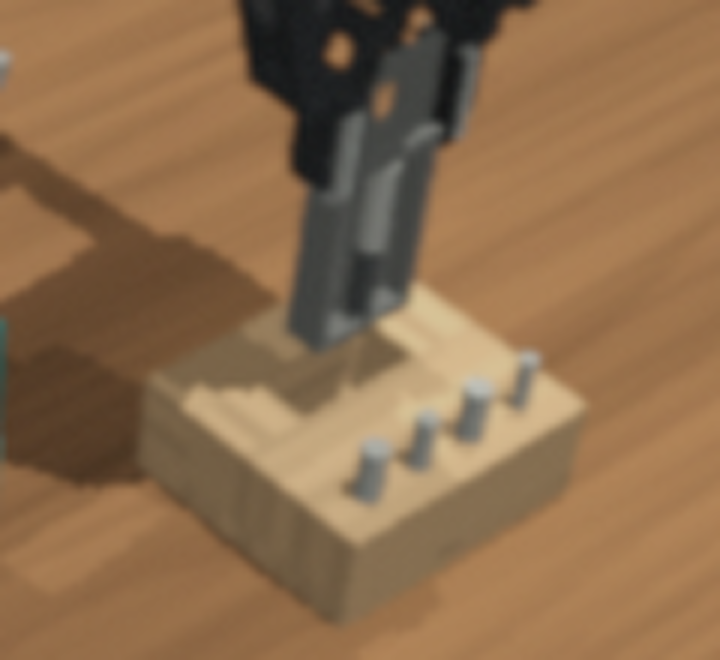

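Run:
```python
import cv2
a=cv2.imread("pics/w12.png")[125:335,210:425];cv2.imwrite("pics/w12a.png",cv2.resize(a,None,fx=3.5,fy=2.8 and 3.5,interpolation=cv2.INTER_LANCZOS4)[:600])
```

```text
(no output)
```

View pics/w12a.png

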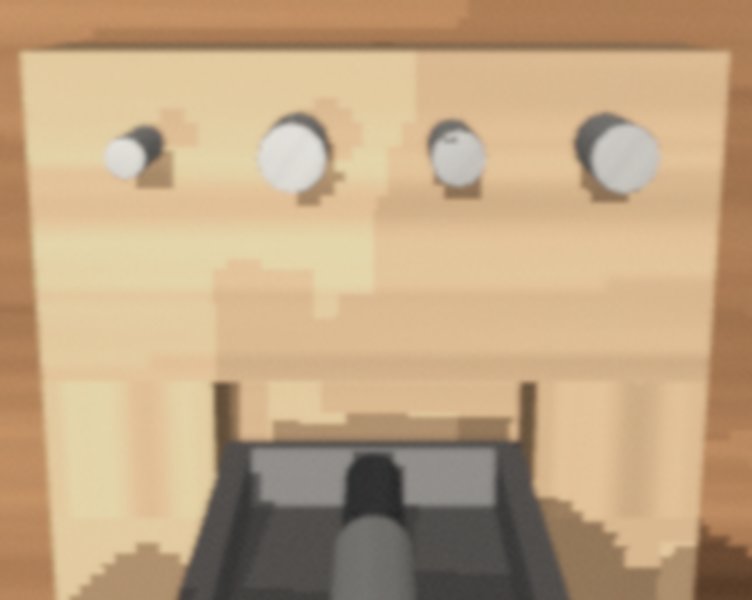

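View pics/t12.png

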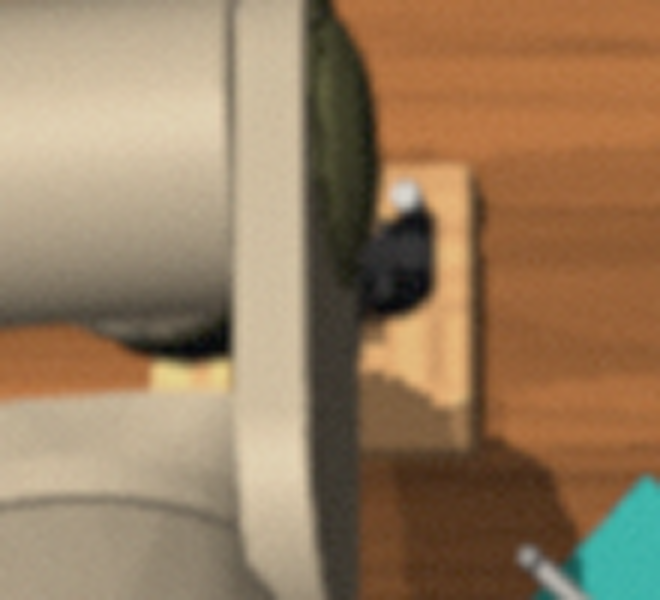

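Run:
```python
from h import *
s,_=pickle.load(open("w12.pkl","rb")); w=wcam(s); R=s["tcp_rot"]; o=s["tool_pos"]
a=lambda v:np.array(v)/3.5+[210,125]
x,r=fit([(w,[[.05,.055,.04],[.05,-.055,.04],[-.003,.027,.04],[-.003,-.027,.04]],a([[20,52],[729,52],[215,382],[537,382]]))],[.555,.158,0.017]); print(x.round(4),r.round(1))
print("slot tool",((frame(x,[[-.015,0,.04]])[0]-o)@R).round(4))
pb=a([[226,443],[522,443]])
for bx in (.087,.0885): 
    q=[o+R@np.array([bx,.003+sg*.022,.0027-.008]) for sg in (-1,1)]
    print(bx,proj(w,np.array(q)).round(1),pb.round(1))
```

```text
[0.5553 0.1588 0.0184] [-0.   0.1  0.3 -0.1 -0.9  0.1  0.4  0. ]
slot tool [0.1115 0.0032 0.0034]
0.087 [[274.9 252.5]
 [358.9 252.5]] [[274.6 251.6]
 [359.1 251.6]]
0.0885 [[275.2 251.6]
 [358.6 251.7]] [[274.6 251.6]
 [359.1 251.6]]
```

Case and slot agree within 0.7 mm and the yaw within 0.1°. Lowering in, with the last millimetres slow.

jog_arm(deltas=[[[3,0,0.5,0,-1],[8,0,0.5,0,-1],[14,0,0.5,0,-1],[20,0,0.5,0,-1],[25,0,0.5,0,-1],[30,0,0.5,0,-1],[30,0,0.5,0,-1]]])

```text
time: 24.45
tool_pos: [0.5425, 0.1618, 0.1203]
tcp_rot: [[-0.001, 0.017, -1.0], [-0.0, -1.0, -0.017], [-1.0, 0.0, 0.001]]
contact_force: [0.4, -0.1, -1.7]
width: 0.0435
```

jog_arm(deltas=[[[4,0,0,0,-1],[8,0,0,0,-1],[12,0,0,0,-1],[15,0,0,0,-1],[17,0,0,0,-1],[18,0,0,0,-1],[18,0,0,0,-1],[18,0,0,0,-1]]])

```text
time: 25.45
tool_pos: [0.5427, 0.1618, 0.1028]
tcp_rot: [[0.0, 0.017, -1.0], [0.0, -1.0, -0.017], [-1.0, -0.0, -0.0]]
contact_force: [-0.1, -0.1, -1.2]
width: 0.0435
```

```bash
python3 st.py
python3 - <<'E'
from h import *
p=camera("scene"); save(p,"s13.png",(350,180,470,290),6)
E
```

```text
{'time': 25.45, 'tool_pos': [0.5427, 0.1618, 0.1028], 'contact_force': [-0.1287, -0.1427, -1.231], 'torque': [-0.0447, 0.007, -0.0206], 'width': 0.0435}
```

View pics/s13.png

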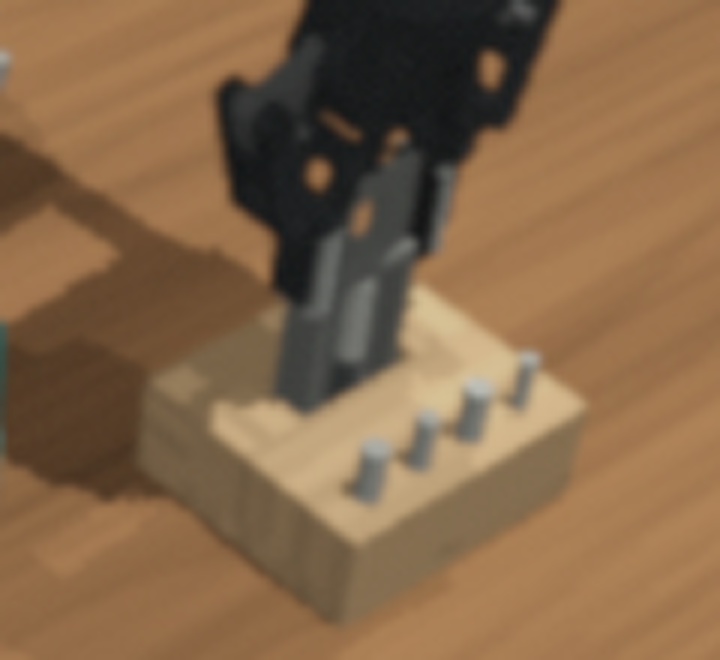

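The case is in the slot with no side force. Final feel for the floor, expected at TCP z of about 0.098.

jog_arm(deltas=[[[1,0,0,0,-1],[2,0,0,0,-1],[3,0,0,0,-1],[3,0,0,0,-1]]])

```text
time: 26.0
tool_pos: [0.5426, 0.1617, 0.0996]
tcp_rot: [[-0.0, 0.017, -1.0], [-0.0, -1.0, -0.017], [-1.0, 0.0, 0.0]]
contact_force: [0.9, -0.6, -0.7]
width: 0.0437
```

jog_arm(deltas=[[[0.5,0,0,0,-1],[0.5,0,0,0,-1]]])

```text
time: 26.25
tool_pos: [0.5426, 0.1618, 0.0991]
tcp_rot: [[-0.0, 0.017, -1.0], [0.0, -1.0, -0.017], [-1.0, -0.0, 0.0]]
contact_force: [-0.3, -0.0, -0.8]
width: 0.0438
```

jog_arm(deltas=[[[0.5,0,0,0,-1],[0.5,0,0,0,-1]]])

```text
time: 26.5
tool_pos: [0.5426, 0.1618, 0.0986]
tcp_rot: [[-0.0, 0.017, -1.0], [0.0, -1.0, -0.017], [-1.0, -0.0, 0.0]]
contact_force: [0.2, -0.1, -1.8]
width: 0.0435
```

jog_arm(deltas=[[[0.4,0,0,0,-1],[0.4,0,0,0,-1]]])

```text
time: 26.75
tool_pos: [0.5426, 0.1618, 0.0983]
tcp_rot: [[-0.0, 0.017, -1.0], [-0.0, -1.0, -0.017], [-1.0, -0.0, 0.0]]
contact_force: [-0.4, 0.8, -1.5]
width: 0.0433
```

jog_arm(deltas=[[[0.4,0,0,0,-1],[0.4,0,0,0,-1]]])

```text
time: 27.0
tool_pos: [0.5426, 0.1618, 0.0978]
tcp_rot: [[-0.0, 0.017, -1.0], [0.0, -1.0, -0.017], [-1.0, -0.0, 0.0]]
contact_force: [1.4, 0.1, -1.2]
width: 0.0435
```

jog_arm(deltas=[[[0.4,0,0,0,-1],[0.4,0,0,0,-1]]])

```text
time: 27.25
tool_pos: [0.5427, 0.1618, 0.0977]
tcp_rot: [[0.0, 0.017, -1.0], [0.0, -1.0, -0.017], [-1.0, -0.0, -0.0]]
contact_force: [-0.0, -0.4, 2.2]
width: 0.0434
```

jog_arm(deltas=[[[0.3,0,0,0,-1],[0.3,0,0,0,-1]]])

```text
time: 27.5
tool_pos: [0.5428, 0.1618, 0.0977]
tcp_rot: [[0.001, 0.017, -1.0], [0.0, -1.0, -0.017], [-1.0, -0.0, -0.001]]
contact_force: [-1.5, 0.0, 5.7]
width: 0.0433
```

Floor reached at TCP z = 0.0977 (+5.7 N). Relaxing slightly and opening gently.

jog_arm(deltas=[[[-0.3,0,0,0,-1],[-0.3,0,0,0,0.1],[-0.3,0,0,0,0.2],[-0.3,0,0,0,0.4],[-0.3,0,0,0,0.6],[-0.3,0,0,0,0.6],[-0.3,0,0,0,0.6]]])

```text
time: 28.38
tool_pos: [0.5426, 0.1618, 0.0975]
tcp_rot: [[0.0, 0.017, -1.0], [0.0, -1.0, -0.017], [-1.0, -0.0, -0.0]]
contact_force: [-0.1, -0.1, 0.4]
width: 0.0683
```

```bash
python3 st.py
python3 - <<'E'
from h import *
p=camera("wrist"); save(p,"w14.png")
E
```

```text
{'time': 28.375, 'tool_pos': [0.5426, 0.1618, 0.0975], 'contact_force': [-0.0752, -0.0977, 0.3599], 'torque': [-0.0486, -0.0301, -0.0211], 'width': 0.0683}
```

View pics/w14.png

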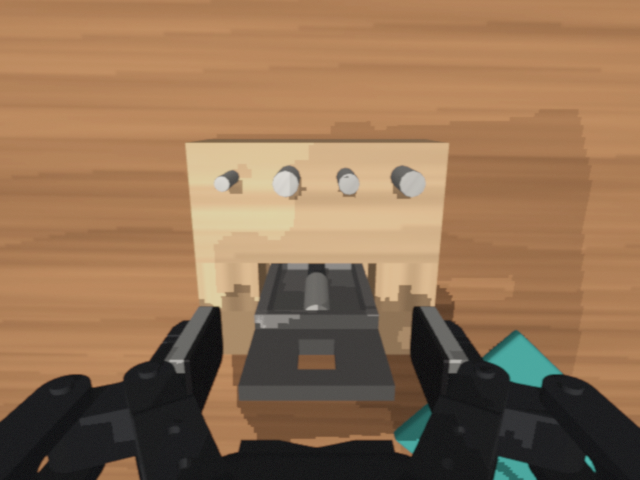

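The case stands free (header columns 240–395), with the pads clear on both sides. Withdrawing straight up, then back a little.

jog_arm(deltas=[[[-5,0,0,0,0.6],[-15,0,0,0,0.6],[-30,0,0,0,0.6],[-50,0,0,0,0.6],[-80,0,0,0,0.6],[-110,0,0,0,0.6],[-140,0,0,0,0.6],[-170,0,10,0,0.6],[-190,0,40,0,0.6],[-200,0,70,0,0.6],[-200,0,90,0,0.6],[-200,0,100,0,0.6],[-200,0,100,0,0.6],[-200,0,100,0,0.6]]])

```text
time: 30.18
tool_pos: [0.4432, 0.16, 0.2975]
tcp_rot: [[0.0, 0.017, -1.0], [-0.0, -1.0, -0.017], [-1.0, 0.0, -0.0]]
contact_force: [0.0, 0.8, -0.0]
width: 0.0681
```

```bash
python3 st.py
python3 - <<'E'
from h import *
p=camera("scene"); save(p,"s15.png")
save(p,"s15c.png",(350,150,470,290),4)
p=camera("wrist"); save(p,"w15.png")
E
```

```text
{'time': 30.175, 'tool_pos': [0.4432, 0.16, 0.2975], 'contact_force': [0.0467, 0.7588, -0.0025], 'torque': [-0.0173, -0.0012, 0.0072], 'width': 0.0681}
```

View pics/s15.png

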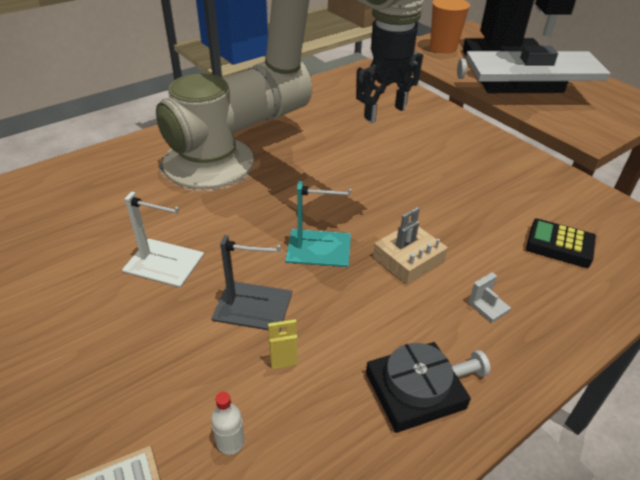

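View pics/s15c.png

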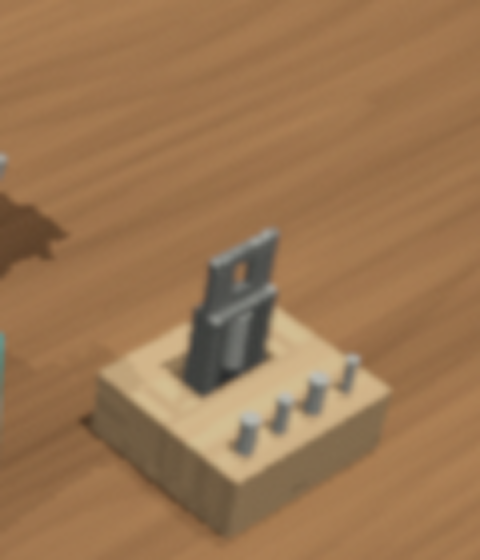

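View pics/w15.png

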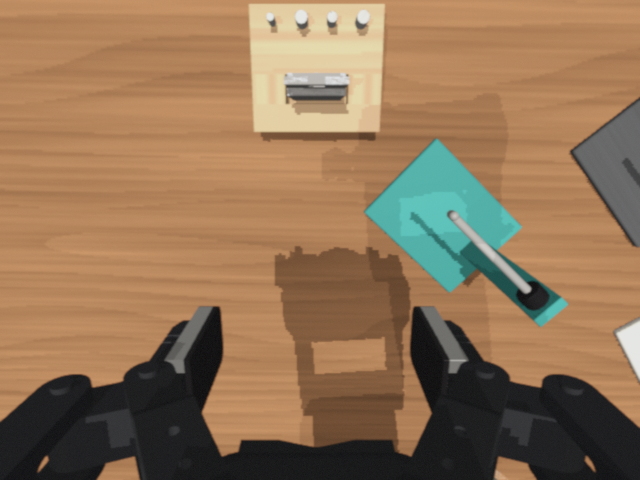

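The case stands upright in the slot at scene (408,230). Oil (228,425), angle block (488,298), yellow case and all the stands are where they were. Handing in.

```bash
python3 -c "
from h import *
print(bot.close_job())"
```

```text
the job is handed in; nothing more can be done
None
```

The grey cutter case is off the peg and standing upright at the bottom of the rack's slot, released. I handed the job in at about 30 s of the 72 s allowed.

- **Taking it off the peg:** I gripped the case by its flat sides with the peg between the fingers and lifted it to mid-hole. I followed the peg's slope of about 8° and felt its underside twice to set the gap. The readings I took as the hole passed the upturned tip stayed within about 2 N, and the highest reading against the peg was about 4 N during those feels.
- **Placing it:** the case went in within about 0.7 mm of the slot's centre with no noticeable side force. It met the floor at about 6 N, and I eased off before opening the fingers.
- **Last checks:** the pictures show the case standing in the slot and the gripper clear of everything. The oil bottle, angle block, yellow case and all three stands look unmoved.
- **Disagreements:** the wrist camera's stated sideways position was about 2.5 mm off, which I corrected from where the fingers appear in its picture. The slot finder on the top view was about 18 mm out, so I didn't use it.

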